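# Set up the microscope viewing monitor

## Robot

A 6-joint arm with a two-finger parallel gripper is mounted at the origin on the work surface. World frame = base frame: x ahead of the robot, y to its left, z up, the work surface at z = 0. Lengths are in m, angles in degrees, forces in N, time in s.
With the tool pointing down it reaches from about 0.325 to 0.9 m from the base axis. Payload 6.1 kg.
Tool frame: the origin (TCP) lies midway between the tips of the shut fingers; the grasp point (between the pads) lies 19 mm behind it (grip_depth is the distance from the TCP to the grasp point, in m); z points along the fingers, y is the line along which they close (so a half turn about z gives the same grasp; the last joint's range is limited). The gripper opens to 87 mm and grips with 3 to 60 N. Pads are 19 mm wide; open, the fingers measure 117 mm over their backs; the gripper's body (75 mm by 190 mm) begins 51 mm behind the grasp point.
Start: joints at [68.577, 12.628, 87.462, -0, 79.91, -7.225], TCP at [0.153, 0.606, 0.223] pointing down, gripper open.
Joint ranges: [-170.65, 170.65], [-52.31, 119.04], [5.05, 147.46], [-71.25, 251.25], [11.57, 151.72], [-153.62, 153.62]. Speed limits (degrees/s): [147.25, 147.25, 172.46, 180, 180, 180].

## Interface

Orientations are given as [roll, pitch, yaw] about the fixed x, y, z axes, in that order (R = Rz(yaw) Ry(pitch) Rx(roll)).
In Python, from bench import * gives the robot as it stands. The module is installed in compiled form; this text tells all that it offers.
- The arm moves only by the tool play_rows, never from a script. Its argument "steps" is one flat list of numbers, 4 for each row, row after row: the shift along the tool's x, y, z in cm, then the turn about the tool's z in degrees. A call has 1 to 10 rows; each row shifts and turns the commanded pose from where the row before left it, along the tool's axes as they then stand; what a row does not reach is not made up. A row lasts 1/10 s, in which the tool goes at most 50 mm and 8.59 degrees, less where a joint would pass 70% of its speed; a pose out of reach is approached as far as the arm can. A call is refused whole if a number of a shift passes 5 or a number of a turn 8.59, either way. A call with a gripper value outside its range is refused whole. "grip" is the closure, from 0 (fully open) to 1 (shut), set as the call begins (left out, the last holds). The fingers move at their own pace and stop on an object; "newtons" is the grip in N (left out, the last holds). Time passes only in rows, so rows that do not move let the fingers close. It gives the time, the measured TCP pose, the force, the opening and the grip force at its end, in the units of the state.
- sense(): the state, without advancing time (a new reading comes with each control period).
- snapshot(name): name is "scene" or "top"; returns a dict with "img" (384x512x3 uint8, red, green, blue), "camera_matrix" (3x3 intrinsics, pixels), "camera_from_world" (4x4, takes a point from world to camera coordinates). Camera axes: x right, y up, looking along -z (the intrinsics and any distortion apply to the point x, -y, -z); pixel columns grow to the right and rows downward; lengths in m; the calibration is good to about 2 mm. A picture is of the moment at which its call begins. There is no depth.
- sign_off(): hands the job in; it is judged then, once.
The state is a dict: "time": time; "joints": joint angles; "joint_vel": joint speeds; "joint_torque": joint torques, N m; "tcp_pos": TCP position; "eef_rot": TCP orientation; "force": force on the tool from outside, world axes, zero at the start; "wrist_torque": the same for the moment, N m; "grip_width": finger opening in m; "grasp_force": force on a finger pad.
Only numpy, scipy, OpenCV 4.12 (cv2) and the standard library are available. Lean on these libraries where they do the work, as an engineer would, in place of code of your own. Each camera call takes 0.05 s, during which the arm holds its last target. There are 200 camera calls.

## Task

Take the specimen jar off the closed viewing monitor and set it down upright on the light stage, without dropping it, so that its foot stands wholly on the round glass window. Then raise the monitor's stiff-hinged screen to 110 degrees from closed (leaning back 20 degrees past upright) and let go of it, and after that press the round power button inside the case fully down and release it. Do not disturb the slide case, the petri dish or the magnifying glass, and do not tip the jar.

Things in the scene. Friction and masses are not known exactly. Their poses are not given: they have to be found in the camera images.
- monitor: Folding viewing monitor of grey plastic, fixed to the table: a shallow case 120 deep (x) x 190 wide (y) x 34 mm high, closed by the screen lid. Origin: centre of its underside, on the table. Its x axis points from the handle side to the hinge side, z up. The case is open on top under the lid: 10 mm thick side walls, and a sunken deck 10 mm above the table.
- screen (a joint): Angle of the screen lid in rad: 0 closed (lying flat), grows as the free edge rises, 1.571 upright, 1.92 = 110 degrees, stop at 2.30. The hinge is stiff: the lid stays wherever it is let go. Moving it takes about 0.6 N m of friction plus its weight, together 3 to 6 N at the handle.
- screen_hinge (a point): Middle of the hinge axis, on the case's upper far edge: 60 mm towards the monitor's +x from its origin, 34.5 mm above the table; the axis runs along the monitor's y. This frame turns with the lid, a slab lying along its -x: 120 long, 190 wide, 14 mm thick (z 0 to 14); the black screen is on its inner face.
- screen_handle (a point): Middle of the grip bar of the black carrying handle on the lid's free edge: a round bar 10 mm thick, 100 mm long along the monitor's y, 45 mm out from the lid's edge (40 mm clear room between), in the lid's plane. In the hinge frame at x -165, z +7 mm; 41.5 mm above the table when closed, free under it. It turns easily in a grip, so upright fingers can follow the whole arc.
- power_top (a point): Centre of the top of the round white power button, 28 mm across, in a black round housing 44 mm across and 12 mm high on the sunken deck in the case; pressed straight down. Offset from the monitor's origin: 10 mm towards its -x, 45 mm towards its +y, top 32 mm above the table (2 mm below the case's rim). It is covered by the lid while that is closed.
- power (a joint): Travel of the power button in m: 0 out, 0.006 fully pressed. It springs back; fully down takes about 4 N.
- jar_center (a point): Centre (half-way up) of the specimen jar, a white cylinder 46 mm across with an aluminium cap 47 mm across, 48 mm high in all, about 0.12 kg. z along its axis, up. It starts standing on the closed lid, whose top is 48.5 mm above the table.
- window (a point): Centre of the round frosted glass window (90 mm across, black rim round it) in the top of the light stage: a white plate 140 x 140 mm, 18 mm high, fixed to the table, left or right of the monitor. The point is on the top face, which is flat (the window is flush).
- slide_case: Bystander: closed wooden slide case 100 x 150 x 30 mm, loose, on the other side of the monitor from the light stage. Origin: centre of its underside.
- petri_dish: Bystander: glass petri dish 90 mm across, 16 mm high, loose, beyond the monitor. Origin: centre of its underside.
- magnifier: Bystander: magnifying glass lying flat, loose, beyond the monitor: ring 78 mm across, 12 mm high, straight black handle reaching to 120 mm from the ring's centre along its -x. Origin: centre of the ring, underside.
There are look-alikes about, which are no part of the job. What is shaped like the part that bears jar_center but blue or purple is not meant.

How it is judged:
By the outcome, as a careful person would: the job done as asked, in the order asked, and still so for the second after the job is handed in, with the robot touching nothing.
It also fails if it takes over 64 s, if anything falls off the work surface, if the arm or the gripper's body presses on something with over 40 N, if the wrist force passes 120 N, or if a joint passes its speed limit or range.

## Working session

There is one attempt and no reset: what is moved stays moved. The work goes in short steps, Python scripts to look and compute and a tool call to move; the robot and the scene stay as the last step left them, time stands still between calls to the robot, and variables do not carry over. Pictures are saved under pics/ and viewed, at most 10 in all, crops included, and the job is handed in when it is done.

Besides the shell and the picture viewer there is one more tool, called after "Call:" as name(argument=value, ...), one argument or row to a line, values as JSON. play_rows: Moves the arm, as the interface text tells. Its arguments: {"type":"object","properties":{"steps":{"type":"array","items":{"type":"number"}},"grip":{"type":"number"},"newtons":{"type":"number"}},"required":["steps"]}

```bash
mkdir -p pics; cat > h.py <<'E'
from bench import *
import numpy as np, cv2
def snap(n,f=None):
    s=snapshot(n)
    if f: cv2.imwrite('pics/'+f,cv2.cvtColor(s['img'],cv2.COLOR_RGB2BGR))
    return s
def pt(s,u,v,z):
    K=np.array(s['camera_matrix']);T=np.array(s['camera_from_world'])
    d=np.linalg.inv(K)@[u,v,1]; d=np.array([d[0],-d[1],-d[2]])
    R=T[:3,:3]; o=-R.T@T[:3,3]; w=R.T@d
    return o+w*(z-o[2])/w[2]
def px(s,p):
    K=np.array(s['camera_matrix']);T=np.array(s['camera_from_world'])
    c=T[:3,:3]@p+T[:3,3]; q=K@[c[0],-c[1],-c[2]]
    return q[:2]/q[2]
E
python3 - <<'E'
from h import *
a=snap('top','t1.png');b=snap('scene','s1.png')
print(sense()); print(a.keys())
for s in(a,b):
    T=s['camera_from_world'];print(-T[:3,:3].T@T[:3,3],s['camera_matrix'])
E
```

```text
{'time': 0.1, 'joints': array([ 6.85780310e+01,  1.26724807e+01,  8.75187835e+01,  1.98361288e-04,
        7.99092531e+01, -7.22497847e+00]), 'joint_vel': array([-0.05978113, -0.16877809, -0.1948586 , -0.14621421,  0.05691266,
       -0.15668352]), 'joint_torque': array([ 1.28123622e-03, -4.95947421e+01, -3.88517118e+01,  7.01806345e-02,
        5.15335752e-02, -1.09628206e-04]), 'tcp_pos': array([0.15308467, 0.60539343, 0.22153157]), 'eef_rot': array([-1.79900305e+02, -1.28353068e-02,  1.65802963e+02]), 'force': array([ 0.77113949, -0.42300478, -0.35055162]), 'wrist_torque': array([-0.02588219, -0.06477622,  0.02494181]), 'grasp_force': 0.0, 'grip_width': 0.08726667062864935}
dict_keys(['img', 'camera_matrix', 'camera_from_world'])
[ 0.45014988 -0.01058702  1.26816364] [[423.98303378   0.         245.28138953]
 [  0.         423.98303378 181.8171085 ]
 [  0.           0.           1.        ]]
[1.115071   0.09258719 0.90360743] [[363.11664193   0.         254.60876669]
 [  0.         363.11664193 190.66767477]
 [  0.           0.           1.        ]]
```

View pics/t1.png

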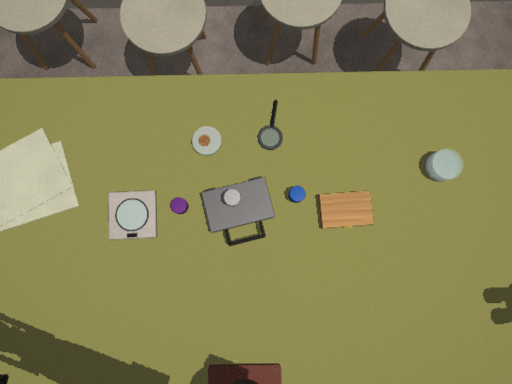

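View pics/s1.png

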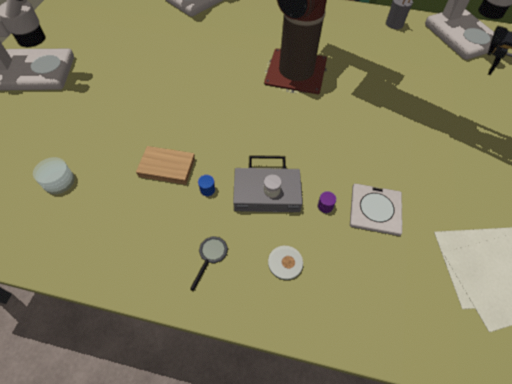

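The top view shows three jar shapes: white/aluminium on the lid at (232,197), blue at (297,194) and purple at (179,206). The one on the lid is the one meant, because it is white with an aluminium cap and stands on the monitor. The light stage is at (132,215), the monitor at (238,204) with its handle at (246,235), and the slide case at (346,210). The scene view agrees, with the jar at (273,186). I'll confirm in an enlarged crop.

```bash
python3 - <<'E'
from h import *
a=snap('top');b=snap('scene')
bg=lambda s:cv2.cvtColor(s['img'],cv2.COLOR_RGB2BGR)
A=cv2.resize(bg(a)[165:255,100:300],None,fx=4,fy=4,interpolation=cv2.INTER_CUBIC)
B=cv2.resize(bg(b)[145:225,225:315],None,fx=3,fy=3,interpolation=cv2.INTER_CUBIC)
C=np.zeros((600,800,3),np.uint8);C[:360]=A;C[360:600,:270]=B
B2=cv2.resize(bg(b)[175:245,340:415],None,fx=3.4,fy=3.4,interpolation=cv2.INTER_CUBIC)
C[360:360+B2.shape[0],300:300+B2.shape[1]]=B2[:240]
cv2.imwrite('pics/c1.png',C)
for n,u,v,z in[('jarcap',232,197,.0965),('win',132,215,.018),('handle',246,236,.0415),('blue',297,194,.048),('purple',179,206,.048)]:print(n,pt(a,u,v,z))
for n,u,v,z in[('jarcap',273,182,.0965),('win',377,208,.018)]:print(n,pt(b,u,v,z))
E
```

```text
jarcap [0.56818392 0.02489752 0.0965    ]
win [0.52832443 0.3224935  0.018     ]
handle [ 0.46057277 -0.01200616  0.0415    ]
blue [ 0.57829362 -0.16177108  0.048     ]
purple [0.54985451 0.17948264 0.048     ]
jarcap [0.57443832 0.02728273 0.0965    ]
win [0.53775042 0.32408649 0.018     ]
```

View pics/c1.png

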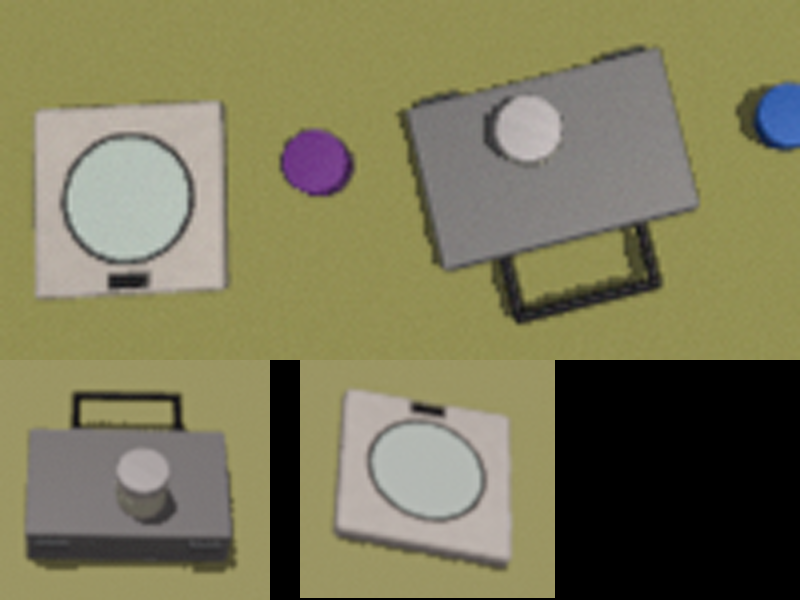

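The crop confirms the white jar with the aluminium cap on the lid: cap centre at top pixel (231.4,196.6), window centre at (131.6,214.1), and the purple and blue jars standing apart on the table. Next I'll fit the poses using both cameras.

```bash
python3 - <<'E'
from h import *
from scipy.optimize import least_squares
a=snap('top');b=snap('scene')
ca=lambda X,Y:(99.6+X/4,164.6+Y/4)
cb=lambda X,Y:(224.7+X/3,144.7+(Y-360)/3)
cw=lambda X,Y:(339.6+(X-300)/3.4,174.6+(Y-360)/3.4)
def win(s,r):
    y0,y1,x0,x1=r
    h=cv2.cvtColor(s['img'],cv2.COLOR_RGB2HSV).astype(int)[y0:y1,x0:x1]
    m=((h[...,0]>60)&(h[...,0]<100)&(h[...,2]>120)).astype(np.uint8)
    n,l,st,c=cv2.connectedComponentsWithStats(m);i=1+np.argmax(st[1:,4]);return c[i]+[x0,y0],st[i]
wa=win(a,(190,245,105,160));wb=win(b,(175,245,345,410))
print('win',wa,wb,pt(a,*wa[0],.018),pt(b,*wb[0],.018))
print('cap',pt(a,*ca(527,128),.0965),pt(b,*cb(143,470),.0965))
print('lid top')
for q in[(408,110),(660,48),(697,205),(445,270)]:print(pt(a,*ca(*q),.0485))
print('bar',pt(a,*ca(521,316),.0415),pt(a,*ca(658,282),.0415))
print('lid scene')
for q in[(28,431),(225,433),(232,536),(26,538)]:print(pt(b,*cb(*q),.0485))
print('bar',pt(b,*cb(76,397),.0415),pt(b,*cb(179,398),.0415))
# fit monitor x,y,yaw
L=np.array([[60,95,48.5],[60,-95,48.5],[-60,-95,48.5],[-60,95,48.5],[-105,50,41.5],[-105,-50,41.5]])/1e3
oa=np.array([ca(*q) for q in[(408,110),(660,48),(697,205),(445,270),(521,316),(658,282)]])
ob=np.array([cb(*q) for q in[(232,536),(26,538),(28,431),(225,433),(179,398),(76,397)]])
def w(p):
    c,s=np.cos(p[2]),np.sin(p[2]);return L@np.array([[c,-s,0],[s,c,0],[0,0,1]]).T+[p[0],p[1],0]
for k in('a','b','ab'):
    f=lambda p:np.concatenate([(np.array([px(S,P) for P in w(p)])-o).ravel() for n,S,o in(('a',a,oa),('b',b,ob)) if n in k])
    r=least_squares(f,[.55,.02,.2]);print(k,r.x,np.degrees(r.x[2]),np.abs(r.fun).max())
E
```

```text
win (array([131.28161889, 214.36424958]), array([ 12,   9,  30,  31, 593], dtype=int32)) (array([381.5, 220. ]), array([35, 45,  4,  1,  4], dtype=int32)) [0.53023468 0.32464256 0.018     ] [0.57355263 0.33830222 0.018     ]
cap [0.56933254 0.0266857  0.0965    ] [0.5728459 0.0252162 0.0965   ]
lid top
[0.58889422 0.11411142 0.0485    ]
[ 0.63083792 -0.06928974  0.0485    ]
[ 0.51642407 -0.09303778  0.0485    ]
[0.47342397 0.08821028 0.0485    ]
bar [0.43984723 0.03462995 0.0415    ] [ 0.46217353 -0.06400464  0.0415    ]
lid scene
[ 0.5228545  -0.09617634  0.0485    ]
[0.47918637 0.08956472 0.0485    ]
[0.59208941 0.1149624  0.0485    ]
[ 0.63900092 -0.06677116  0.0485    ]
bar [ 0.46614893 -0.06221335  0.0415    ] [0.44253526 0.03777076 0.0415    ]
a [0.55273377 0.00965879 0.22727243] 13.021751280377252 1.1837629313925504
b [0.5576687  0.01085384 0.23303564] 13.351958656630122 0.9155586750143243
ab [0.5547275  0.01018053 0.22993021] 13.17403066912923 1.4317522655500738
```

```bash
cat >> h.py <<'E'
from scipy.spatial.transform import Rotation as Ro
M=np.array([.5547,.0102,0]);YAW=13.17
def mon(x,y,z): return M+Ro.from_euler('z',YAW,degrees=True).apply([x,y,z])
JAR=np.array([.571,.026]);WIN=np.array([.533,.324])
def go(*P,yaw=103.17):
    s=sense();R=Ro.from_euler('z',yaw,degrees=True)*Ro.from_euler('x',180,degrees=True)
    p=s['tcp_pos']
    print('t',s['time'],'tcp',p.round(4),s['eef_rot'].round(2),'F',s['force'].round(1),'turn',round((s['eef_rot'][2]-yaw+180)%360-180,2))
    for q in P: q=np.array(q);print('cm',(R.inv().apply(q-p)*100).round(2));p=q
E
python3 -c "
from h import *
go([*JAR,.2],[*JAR,.056])"
```

```text
t 0.3 tcp [0.1532 0.6057 0.2222] [-179.96   -0.    165.8 ] F [-0.8  0.4  0.2] turn 62.63
cm [-65.97  27.47   2.22]
cm [-0.  -0.  14.4]
```

Call:
play_rows(
  steps=[0,0,0,7.8,0,0,0,7.8,0,0,0,7.8,0,0,0,7.8,0,0,0,7.8,0,0,0,7.8,0,0,0,7.8,0,0,0,8,0,0,0,0],
  grip=0,
)

```text
time: 1.2
tcp_pos: [0.1533, 0.6058, 0.2224]
eef_rot: [-180.0, 0.0, 103.1]
force: [0.6, -0.2, -0.6]
grip_width: 0.0869
grasp_force: 0.0
```

Call:
play_rows(
  steps=[-4.12,1.72,0.1,0,-4.12,1.72,0.1,0,-4.12,1.72,0.1,0,-4.12,1.72,0.1,0,-4.12,1.72,0.1,0,-4.12,1.72,0.1,0,-4.12,1.72,0.1,0,-4.12,1.72,0.1,0],
)

```text
time: 2.0
tcp_pos: [0.3633, 0.3149, 0.2148]
eef_rot: [180.0, -0.0, 103.5]
force: [0.3, -0.1, -0.4]
grip_width: 0.087
grasp_force: 0.0
```

Call:
play_rows(
  steps=[-4.12,1.72,0.1,0,-4.12,1.72,0.1,0,-4.12,1.72,0.1,0,-4.12,1.72,0.1,0,-4.12,1.72,0.1,0,-4.12,1.72,0.1,0,-4.12,1.72,0.1,0,-4.12,1.72,0.1,0,0,0,0,0,0,0,0,0],
)

```text
time: 3.0
tcp_pos: [0.5717, 0.0262, 0.2061]
eef_rot: [-179.9, -0.0, 103.2]
force: [-0.3, 0.4, 0.3]
grip_width: 0.0866
grasp_force: 0.0
```

```bash
python3 -c "
from h import *
go([*JAR,.12],[*JAR,.056])
s=snap('scene');t=snap('top')
b=lambda s,r:cv2.resize(cv2.cvtColor(s['img'],cv2.COLOR_RGB2BGR)[r[0]:r[1],r[2]:r[3]],(400,400))
cv2.imwrite('pics/j.png',np.hstack([b(s,(130,230,220,320)),b(t,(150,250,180,280))]))"
```

```text
t 3.0 tcp [0.5717 0.0262 0.2061] [-1.7995e+02 -4.0000e-02  1.0324e+02] F [-0.3  0.4  0.3] turn 0.07
cm [-0.   -0.08  8.61]
cm [-0.  -0.   6.4]
```

View pics/j.png

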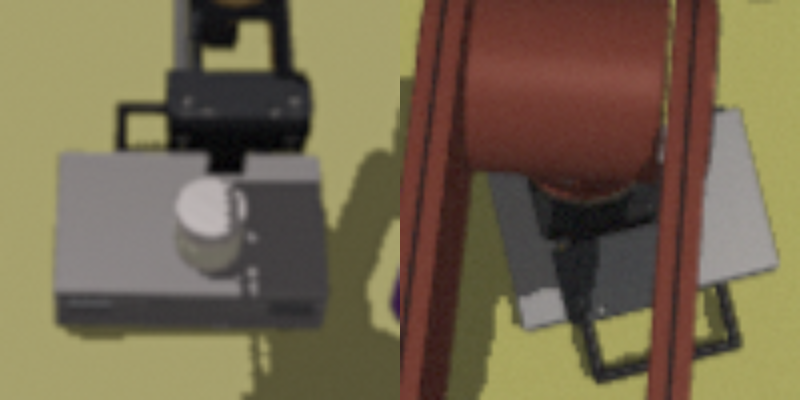

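The gripper is over the monitor; in the left (scene) half the jar is at (210,225) and unobstructed. I'll descend around it.

Call:
play_rows(
  steps=[0,0,2,0,0,0,2,0,0,0,2,0,0,0,2,0,0,0,1.5,0,0,0,1.5,0,0,0,1.5,0,0,0,1.3,0,0,0,1.2,0,0,0,0,0],
)

```text
time: 4.1
tcp_pos: [0.5703, 0.0271, 0.0543]
eef_rot: [-179.8, -0.1, 103.2]
force: [0.0, -0.1, 0.1]
grip_width: 0.0868
grasp_force: 0.0
```

Call:
play_rows(
  steps=[0,0,0,0,0,0,0,0,0,0,0,0,0,0,0,0,0,0,0,0,0,0,0,0,0,0,0,0,0,0,0,0],
  grip=1,
  newtons=15,
)

```text
time: 4.9
tcp_pos: [0.5718, 0.027, 0.0567]
eef_rot: [180.0, 0.0, 103.2]
force: [-0.8, 0.5, 1.8]
grip_width: 0.0461
grasp_force: 15.0
```

Call:
play_rows(
  steps=[0,0,-0.5,0,0,0,-1,0,0,0,-1.5,0,0,0,-1.5,0,0,0,-1.5,0,0,0,-1.5,0,0,0,-1,0,0,0,-0.5,0,0,0,0,0],
)

```text
time: 5.8
tcp_pos: [0.5723, 0.0269, 0.1475]
eef_rot: [179.9, 0.0, 103.2]
force: [0.3, 0.6, -1.8]
grip_width: 0.0457
grasp_force: 15.0
```

```bash
python3 -c "
from h import *
print(sense()['grip_width'],sense()['grasp_force']);go([*WIN,.146],[*WIN,.0255])"
```

```text
0.04573959763693617 15.000071102986112
t 5.8 tcp [0.5723 0.0269 0.1475] [1.7992e+02 3.0000e-02 1.0320e+02] F [ 0.3  0.6 -1.8] turn 0.03
cm [29.82  2.94  0.15]
cm [-0.   -0.   12.05]
```

Call:
play_rows(
  steps=[1,0.1,0,0,2.5,0.2,0,0,4,0.4,0,0,4,0.4,0,0,4,0.4,0,0,4,0.4,0,0,4,0.4,0,0,3.5,0.4,0,0,2,0.2,0,0,0.8,0.1,0,0],
)

```text
time: 6.8
tcp_pos: [0.5311, 0.3264, 0.1452]
eef_rot: [-179.9, -0.0, 103.4]
force: [-0.1, 0.2, -1.2]
grip_width: 0.0462
grasp_force: 15.0
```

Call:
play_rows(
  steps=[0,0,0,0,0,0,1.5,0,0,0,2,0,0,0,2,0,0,0,2,0,0,0,1.5,0,0,0,1,0,0,0,0.8,0,0,0,0,0,0,0,0,0],
)

```text
time: 7.8
tcp_pos: [0.5334, 0.3241, 0.0391]
eef_rot: [180.0, -0.0, 103.2]
force: [1.1, -0.1, -1.0]
grip_width: 0.0458
grasp_force: 15.0
```

```bash
python3 -c "
from h import *
go([*WIN,.0255])
s=snap('scene');t=snap('top')
b=lambda s,r:cv2.resize(cv2.cvtColor(s['img'],cv2.COLOR_RGB2BGR)[r[0]:r[1],r[2]:r[3]],(400,400))
cv2.imwrite('pics/j2.png',np.hstack([b(s,(160,240,335,415)),b(t,(165,265,82,182))]))"
```

```text
t 7.8 tcp [0.5334 0.3241 0.0391] [ 1.7995e+02 -1.0000e-02  1.0320e+02] F [ 1.1 -0.1 -1. ] turn 0.03
cm [ 0.   -0.04  1.36]
```

View pics/j2.png

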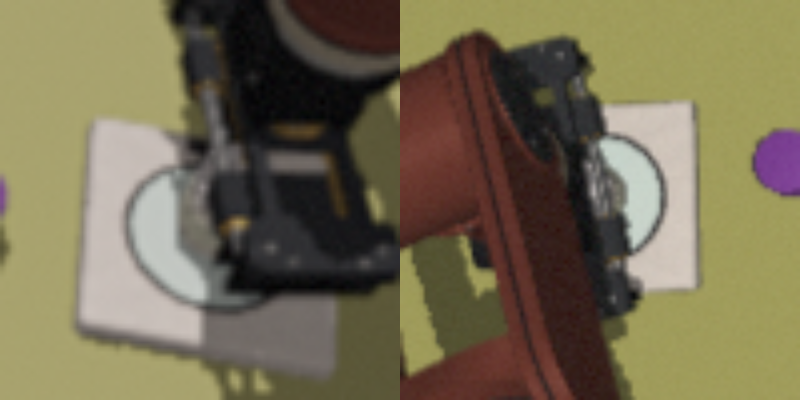

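The jar hangs over the window in both halves, at about (200,220) in the scene half and (610,190) in the top half. I'll lower it gently.

Call:
play_rows(
  steps=[0,0,0.5,0,0,0,0.4,0,0,0,0.2,0,0,0,0.1,0,0,0,0,0,0,0,0,0,0,0,0,0],
)

```text
time: 8.6
tcp_pos: [0.533, 0.324, 0.0266]
eef_rot: [180.0, -0.0, 103.2]
force: [-0.1, 0.6, -0.7]
grip_width: 0.0457
grasp_force: 15.0
```

Call:
play_rows(
  steps=[0,0,0.1,0,0,0,0,0,0,0,0,0],
)

```text
time: 8.9
tcp_pos: [0.5331, 0.3241, 0.0262]
eef_rot: [180.0, -0.0, 103.2]
force: [-1.8, -1.1, 6.1]
grip_width: 0.0459
grasp_force: 15.0
```

Contact shows as about +6 N upward, so I'll release.

Call:
play_rows(
  steps=[0,0,0,0,0,0,0,0,0,0,0,0,0,0,0,0,0,0,0,0,0,0,0,0],
  grip=0,
)

```text
time: 9.5
tcp_pos: [0.5329, 0.3239, 0.0254]
eef_rot: [-180.0, 0.0, 103.2]
force: [0.1, -0.3, 0.4]
grip_width: 0.0834
grasp_force: 0.0
```

Call:
play_rows(
  steps=[0,0,-0.5,0,0,0,-1.5,0,0,0,-3,0,0,0,-4,0,0,0,-4,0,0,0,-2,0,0,0,0,0],
)

```text
time: 10.2
tcp_pos: [0.5358, 0.3253, 0.182]
eef_rot: [179.4, -0.1, 103.2]
force: [0.3, 0.5, 0.3]
grip_width: 0.0869
grasp_force: 0.0
```

```bash
python3 -c "
from h import *
B=mon(-.105,0,.0415)
go([*B[:2],.16],[*B[:2],.0245])"
```

```text
t 10.2 tcp [0.5358 0.3253 0.182 ] [ 1.7944e+02 -1.1000e-01  1.0321e+02] F [0.3 0.5 0.3] turn 0.04
cm [-31.11 -15.84   2.2 ]
cm [-0.   -0.   13.55]
```

Call:
play_rows(
  steps=[-3.1,-1.55,0,0,-3.1,-1.55,0,0,-3.1,-1.55,0,0,-3.1,-1.55,0,0,-3.1,-1.55,0,0,-3.1,-1.55,0,0,-3.1,-1.55,0,0,-3.1,-1.55,0,0,-3.1,-1.55,0,0,-3.1,-1.55,0,0],
  grip=0.62,
)

```text
time: 11.2
tcp_pos: [0.4517, -0.0144, 0.1749]
eef_rot: [-179.9, -0.0, 103.2]
force: [0.0, -0.6, 0.3]
grip_width: 0.0333
grasp_force: 0.0
```

Call:
play_rows(
  steps=[0,0,2,0,0,0,2,0,0,0,2,0,0,0,0,0,0,0,0,0],
)

```text
time: 11.7
tcp_pos: [0.4522, -0.0131, 0.1153]
eef_rot: [-179.9, -0.0, 103.2]
force: [0.3, -0.6, -0.2]
grip_width: 0.0328
grasp_force: 0.0
```

```bash
python3 -c "
from h import *
B=mon(-.105,0,.0415)
go([*B[:2],.0225])
s=snap('scene');t=snap('top');print(sense()['grip_width'])
b=lambda s,r:cv2.resize(cv2.cvtColor(s['img'],cv2.COLOR_RGB2BGR)[r[0]:r[1],r[2]:r[3]],(400,400))
cv2.imwrite('pics/j3.png',np.hstack([b(s,(140,240,220,420))[:, :400] if 0 else b(s,(125,245,300,420)),b(s,(120,200,225,305))]))
for n,u in(('cap',0),):
  print(px(s,[*WIN,.066]),px(t,[*WIN,.066]))"
```

```text
t 11.7 tcp [ 0.4522 -0.0131  0.1153] [-1.7992e+02 -4.0000e-02  1.0320e+02] F [ 0.3 -0.6 -0.2] turn 0.03
cm [-0.07  0.01  9.28]
0.03339581111278471
[382.34744697 197.75051332] [127.0025947 212.3817325]
```

View pics/j3.png

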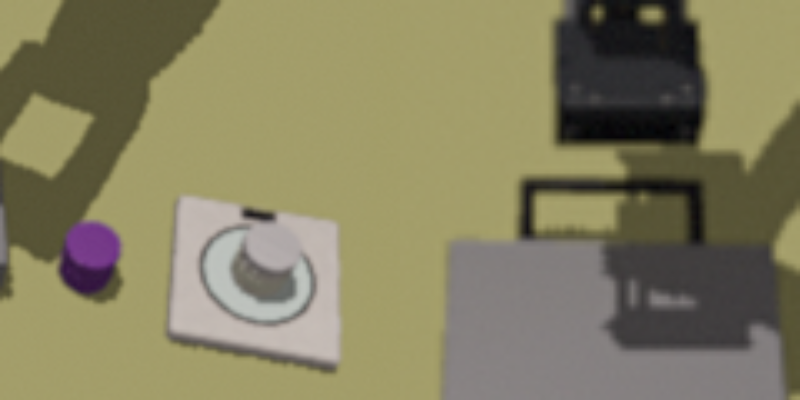

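The jar stands upright on the glass with its foot inside the rim: cap at (273,243), window centre at (258,275). The handle bar is clear below the gripper, so I'll descend over it.

Call:
play_rows(
  steps=[0,0,2,0,0,0,2,0,0,0,1,0,0,0,1,0,0,0,1,0,0,0,1,0,0,0,1,0,0,0,0.3,0,0,0,0,0],
)

```text
time: 12.7
tcp_pos: [0.4523, -0.0132, 0.0219]
eef_rot: [-179.9, -0.0, 103.2]
force: [-0.1, -0.3, 0.8]
grip_width: 0.0331
grasp_force: 0.0
```

Call:
play_rows(
  steps=[0,0,0,0,0,0,0,0,0,0,0,0,0,0,0,0,0,0,0,0,0,0,0,0],
  grip=1,
  newtons=20,
)

```text
time: 13.3
tcp_pos: [0.4524, -0.0135, 0.0228]
eef_rot: [-179.9, 0.0, 103.2]
force: [-5.2, -2.3, 5.2]
grip_width: 0.0092
grasp_force: 20.0
```

```bash
python3 -c "
from h import *
print(sense()['grip_width'],sense()['grasp_force']);go()
th=np.radians(np.linspace(0,110,45))
x=-.165*np.cos(th)+.007*np.sin(th);z=.165*np.sin(th)+.007*np.cos(th)
for t,i in zip(np.degrees(th)[1:],range(1,45)): print(round(t,1),((x[i]-x[i-1])*100).round(2),(-(z[i]-z[i-1])*100).round(2),end=' | ')
E=mon(.06+x[-1],0,.0345+z[-1]);print(E)
"
```

```text
0.009199354822660924 19.994989335536957
t 13.3 tcp [ 0.4524 -0.0135  0.0228] [-1.7994e+02  1.0000e-02  1.0321e+02] F [-5.2 -2.3  5.2] turn 0.04
2.5 0.05 -0.72 | 5.0 0.08 -0.72 | 7.5 0.11 -0.71 | 10.0 0.14 -0.71 | 12.5 0.17 -0.7 | 15.0 0.2 -0.69 | 17.5 0.23 -0.68 | 20.0 0.26 -0.67 | 22.5 0.29 -0.66 | 25.0 0.32 -0.65 | 27.5 0.35 -0.63 | 30.0 0.37 -0.62 | 32.5 0.4 -0.6 | 35.0 0.43 -0.58 | 37.5 0.45 -0.56 | 40.0 0.47 -0.54 | 42.5 0.5 -0.52 | 45.0 0.52 -0.5 | 47.5 0.54 -0.48 | 50.0 0.56 -0.45 | 52.5 0.58 -0.43 | 55.0 0.6 -0.4 | 57.5 0.62 -0.37 | 60.0 0.63 -0.35 | 62.5 0.65 -0.32 | 65.0 0.66 -0.29 | 67.5 0.67 -0.26 | 70.0 0.68 -0.23 | 72.5 0.69 -0.2 | 75.0 0.7 -0.17 | 77.5 0.71 -0.14 | 80.0 0.71 -0.11 | 82.5 0.72 -0.08 | 85.0 0.72 -0.05 | 87.5 0.72 -0.02 | 90.0 0.72 0.01 | 92.5 0.72 0.05 | 95.0 0.72 0.08 | 97.5 0.71 0.11 | 100.0 0.71 0.14 | 102.5 0.7 0.17 | 105.0 0.69 0.2 | 107.5 0.68 0.23 | 110.0 0.67 0.26 | [0.67447577 0.038227   0.18715514]
```

Call:
play_rows(
  steps=[0,0,-0.7,0,0.0,0.1,-0.7,0,0,0.1,-0.7,0,0,0.1,-0.7,0,0,0.2,-0.7,0,0,0.2,-0.7,0,0,0.2,-0.7,0,0,0.3,-0.7,0,0,0.3,-0.7,0,0,0.3,-0.6,0],
)

```text
time: 14.3
tcp_pos: [0.4693, -0.0095, 0.0918]
eef_rot: [-179.8, 0.0, 103.2]
force: [-4.1, -6.5, -3.4]
grip_width: 0.0091
grasp_force: 20.0
```

```bash
cat >> h.py <<'E'
def lid():
    s=sense();p=s['tcp_pos']+[0,0,-.0] ;q=Ro.from_euler('z',-YAW,degrees=True).apply(p-M)
    x=q[0]-.06; z=q[2]+.019-.0345
    f=Ro.from_euler('z',-YAW,degrees=True).apply(s['force'])
    th=np.degrees(np.arctan2(z,-x)-np.arctan2(.007,.165))
    print('t',s['time'],'th',th.round(2),'r',np.hypot(x,z).round(4),'want .1651; mon',q.round(4),'F',f.round(1),'w',s['grip_width'],s['grasp_force'],'rot',s['eef_rot'].round(1))
E
python3 -c "
from h import *
lid()"
```

```text
t 14.3 th 24.92 r 0.1662 want .1651; mon [-0.0876  0.0003  0.0918] F [-5.5 -5.4 -3.4] w 0.009063478534036279 19.991902112960815 rot [-179.8    0.   103.2]
```

Call:
play_rows(
  steps=[0,0.4,-0.65,0,0,0.4,-0.6,0,0,0.4,-0.6,0,0,0.4,-0.6,0,0,0.45,-0.55,0,0,0.45,-0.55,0,0,0.5,-0.5,0,0,0.5,-0.5,0,0,0.55,-0.5,0,0,0.55,-0.45,0],
)

```text
time: 15.3
tcp_pos: [0.5124, 0.0003, 0.1483]
eef_rot: [-179.6, 0.0, 103.2]
force: [-18.0, -6.7, 13.5]
grip_width: 0.0091
grasp_force: 20.0
```

```bash
python3 -c "
from h import *
lid()"
```

```text
t 15.3 th 49.66 r 0.1683 want .1651; mon [-0.0434  0.      0.1483] F [-19.   -2.4  13.5] w 0.009063124711818122 19.99577522277832 rot [-179.6    0.   103.2]
```

The force points radially outward, so I'll widen the arc slightly.

Call:
play_rows(
  steps=[0,0.5,-0.5,0,0,0.5,-0.5,0,0,0.55,-0.45,0,0,0.6,-0.4,0],
)

```text
time: 15.7
tcp_pos: [0.5358, 0.0057, 0.1655]
eef_rot: [-179.9, 0.0, 103.2]
force: [-1.1, -5.9, -5.7]
grip_width: 0.0091
grasp_force: 20.0
```

```bash
python3 -c "
from h import *
lid()"
```

```text
t 15.7 th 59.67 r 0.1697 want .1651; mon [-0.0194 -0.      0.1655] F [-2.4 -5.5 -5.7] w 0.009085860641081661 19.99051183462143 rot [-179.9    0.   103.2]
```

Call:
play_rows(
  steps=[0,0.62,-0.36,0,0,0.64,-0.33,0,0,0.65,-0.3,0,0,0.67,-0.27,0,0,0.68,-0.24,0],
  newtons=40,
)

```text
time: 16.2
tcp_pos: [0.5669, 0.0128, 0.1797]
eef_rot: [-179.8, 0.0, 103.2]
force: [-4.2, -8.3, -2.2]
grip_width: 0.0083
grasp_force: 40.0
```

```bash
python3 - <<'E'
import re
t=open('h.py').read().replace("z=q[2]+.019-.0345","z=q[2]+.014-.0345")
open('h.py','w').write(t)
from h import *
lid()
E
```

```text
t 16.2 th 70.95 r 0.1661 want .1651; mon [ 0.0125 -0.0002  0.1797] F [-6.  -7.1 -2.2] w 0.00834611085326798 39.99598503112793 rot [-179.8    0.   103.2]
```

Call:
play_rows(
  steps=[-0.03,0.69,-0.22,0,-0.03,0.7,-0.19,0,-0.02,0.7,-0.16,0,0,0.71,-0.13,0,0,0.72,-0.1,0,0,0.72,-0.06,0,0,0.72,-0.03,0,0,0.72,0,0,0,0.72,0.03,0,0,0.72,0.06,0],
)

```text
time: 17.2
tcp_pos: [0.6358, 0.0285, 0.187]
eef_rot: [-179.7, -0.0, 103.2]
force: [-5.0, -6.2, -5.9]
grip_width: 0.0088
grasp_force: 40.0
```

```bash
python3 -c "
from h import *
lid()"
```

```text
t 17.2 th 95.47 r 0.1681 want .1651; mon [ 0.0831 -0.0006  0.187 ] F [-6.3 -4.9 -5.9] w 0.008776835794949173 39.99905169010162 rot [-179.7   -0.   103.2]
```

Call:
play_rows(
  steps=[0,0.71,0.15,0,0,0.7,0.18,0,0,0.69,0.2,0,0,0.68,0.22,0,0,0.65,0.22,0,0,0.3,0.1,0,0,0,0,0,0,0,0,0],
)

```text
time: 18.0
tcp_pos: [0.6736, 0.0372, 0.1777]
eef_rot: [-180.0, 0.0, 103.2]
force: [-1.1, -4.9, -1.8]
grip_width: 0.0088
grasp_force: 40.0
```

```bash
python3 -c "
from h import *
lid()
s=snap('scene');t=snap('top')
b=lambda s,r:cv2.resize(cv2.cvtColor(s['img'],cv2.COLOR_RGB2BGR)[r[0]:r[1],r[2]:r[3]],(400,400))
cv2.imwrite('pics/j4.png',np.hstack([b(s,(125,245,210,330)),b(t,(140,260,180,300))]))"
```

```text
t 18.0 th 109.08 r 0.169 want .1651; mon [ 0.1219 -0.0008  0.1777] F [-2.2 -4.5 -1.8] w 0.008807155140618967 40.00106334686279 rot [-180.     0.   103.2]
```

View pics/j4.png

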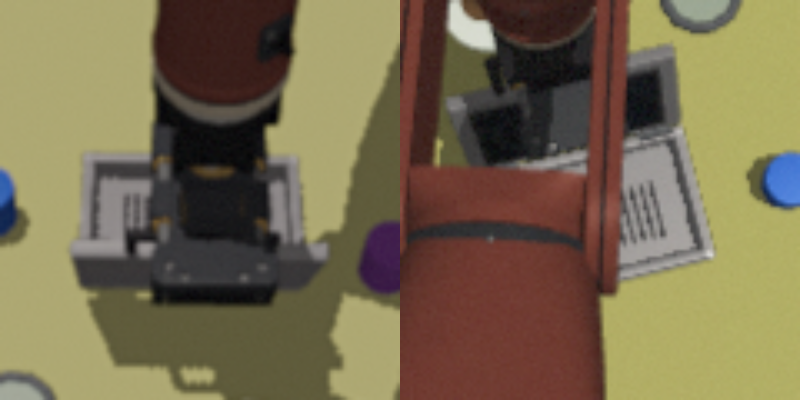

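The lid leans back past upright, and the bar position gives about 109–110°. I'll release, lift off, and check with the arm out of the way.

Call:
play_rows(
  steps=[0,0,0,0,0,0,0,0,0,0,0,0,0,0,0,0],
  grip=0.6,
)

```text
time: 18.5
tcp_pos: [0.674, 0.0383, 0.1779]
eef_rot: [179.9, -0.0, 103.2]
force: [0.4, 0.6, 0.1]
grip_width: 0.031
grasp_force: 0.0
```

Call:
play_rows(
  steps=[0,0,-0.5,0,0,0,-1,0,0,0,-2,0,0,0,-3,0,0,0,-3,0,0,-3,0,0,0,-4,0,0,0,-4,0,0,0,-4,0,0,0,-4,0,0],
)

```text
time: 19.5
tcp_pos: [0.4874, -0.0059, 0.2734]
eef_rot: [179.9, 0.0, 103.2]
force: [-0.3, -0.1, 1.1]
grip_width: 0.0349
grasp_force: 0.0
```

Call:
play_rows(
  steps=[0,-4,0,0,-4,-2,0,0,-5,0,0,0,-5,0,0,0,-5,0,0,0,-5,0,0,0,0,0,0,0],
)

```text
time: 20.2
tcp_pos: [0.4853, -0.2585, 0.2725]
eef_rot: [-180.0, 0.1, 102.9]
force: [0.2, 0.4, -0.4]
grip_width: 0.0346
grasp_force: 0.0
```

```bash
python3 - <<'E'
from h import *
go()
s=snap('scene');t=snap('top')
b=lambda s,r:cv2.resize(cv2.cvtColor(s['img'],cv2.COLOR_RGB2BGR)[r[0]:r[1],r[2]:r[3]],(400,400),interpolation=cv2.INTER_CUBIC)
A=b(s,(150,250,220,320));B=b(t,(120,220,190,290))
cv2.imwrite('pics/j5.png',np.hstack([A,B]))
def P(th,x,y,z):
    c,n=np.cos(np.radians(th)),np.sin(np.radians(th))
    return mon(.06+x*c+z*n,y,.0345-x*n+z*c)
# predictions in crop coordinates: bar ends, lid outer/inner top corners, hinge corners
for th in(106,108,110,112):
    print(th)
    for n,q in(('bar+',(-.165,.05,.007)),('bar-',(-.165,-.05,.007)),('in+',(-.12,.095,0)),('in-',(-.12,-.095,0)),('out+',(-.12,.095,.014)),('out-',(-.12,-.095,.014))):
        w=P(th,*q);print(n,((px(s,w)-[220,150]+.5)*4).round(),((px(t,w)-[190,120]+.5)*4).round()+[400,0])
E
```

```text
t 20.2 tcp [ 0.4853 -0.2585  0.2725] [-1.7998e+02  1.2000e-01  1.0291e+02] F [ 0.2  0.4 -0.4] turn -0.26
106
bar+ [292. 167.] [471. 167.]
bar- [120. 166.] [621. 129.]
in+ [357. 178.] [418. 222.]
in- [ 47. 175.] [694. 153.]
out+ [358. 200.] [414. 204.]
out- [ 46. 197.] [688. 135.]
108
bar+ [292. 177.] [469. 159.]
bar- [120. 175.] [619. 122.]
in+ [357. 184.] [417. 216.]
in- [ 47. 181.] [692. 148.]
out+ [358. 207.] [413. 198.]
out- [ 46. 204.] [687. 130.]
110
bar+ [292. 187.] [468. 152.]
bar- [120. 185.] [617. 115.]
in+ [357. 191.] [416. 211.]
in- [ 46. 188.] [690. 143.]
out+ [358. 214.] [412. 194.]
out- [ 46. 211.] [685. 125.]
112
bar+ [292. 197.] [466. 145.]
bar- [120. 195.] [615. 108.]
in+ [357. 198.] [415. 206.]
in- [ 46. 195.] [689. 137.]
out+ [358. 221.] [411. 189.]
out- [ 46. 217.] [684. 121.]
```

View pics/j5.png

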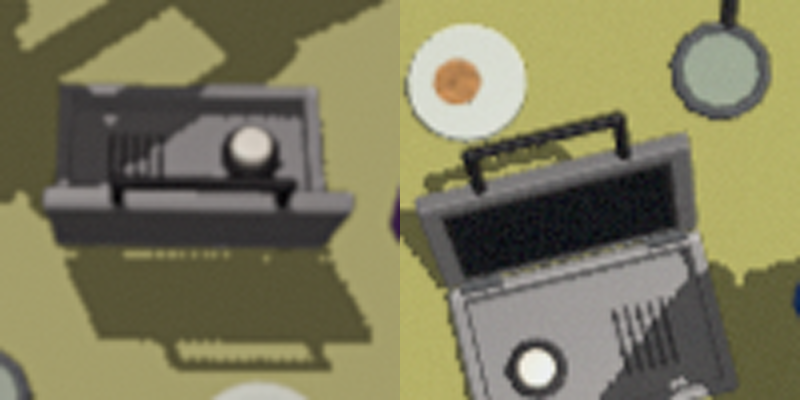

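The case is open and the lid holds at about 109–110°: bar at (205,183) in the scene half and (545,136) in the top half. The white button shows at (252,146) and (535,367).

```bash
python3 - <<'E'
from h import *
t=snap('top');s=snap('scene')
print(pt(t,223.4,211.2,.032),pt(s,282.5,186,.032),mon(-.01,.045,.032))
B=mon(-.01,.045,.032)
go([*B[:2],.2725],[*B[:2],.05],yaw=13.17)
E
```

```text
[0.53357545 0.05251066 0.032     ] [0.53821235 0.05139976 0.032     ] [0.53471017 0.05173801 0.032     ]
t 20.4 tcp [ 0.4851 -0.2524  0.2729] [179.97  -0.   103.22] F [ 0.3 -0.4  0.6] turn 90.05
cm [ 11.76 -28.48   0.04]
cm [ 0.   -0.   22.25]
```

Call:
play_rows(
  steps=[0,0,0,8.5,0,0,0,8.5,0,0,0,8.5,0,0,0,8.5,0,0,0,8.5,0,0,0,8.5,0,0,0,8.5,0,0,0,8.5,0,0,0,8.5,0,0,0,8.5],
  grip=1,
  newtons=10,
)

```text
time: 21.4
tcp_pos: [0.4853, -0.2513, 0.2733]
eef_rot: [179.9, -0.1, 18.0]
force: [0.0, 0.3, -0.1]
grip_width: 0.0003
grasp_force: 0.0
```

Call:
play_rows(
  steps=[0,0,0,5,0,0,0,0,0,0,0,0],
)

```text
time: 21.7
tcp_pos: [0.4852, -0.252, 0.273]
eef_rot: [180.0, -0.0, 13.4]
force: [0.6, -0.9, 0.1]
grip_width: 0.0003
grasp_force: 0.0
```

```bash
python3 - <<'E'
from h import *
B=mon(-.01,.045,.032)
go([*B[:2],.2725],[*B[:2],.05],yaw=sense()['eef_rot'][2])
E
```

```text
t 21.7 tcp [ 0.4852 -0.252   0.273 ] [ 1.7996e+02 -4.0000e-02  1.3430e+01] F [ 0.6 -0.9  0.1] turn 0.0
cm [ 11.87 -28.39   0.05]
cm [ 0.   -0.   22.25]
```

Call:
play_rows(
  steps=[1.5,-3.55,0,0,1.5,-3.55,0,0,1.5,-3.55,0,0,1.5,-3.55,0,0,1.5,-3.55,0,0,1.5,-3.55,0,0,1.5,-3.55,0,0,1.4,-3.55,0,0,0,0,2,0,0,0,3,0],
)

```text
time: 22.7
tcp_pos: [0.5375, 0.0526, 0.2243]
eef_rot: [179.9, -0.3, 13.5]
force: [0.7, 0.5, 0.0]
grip_width: 0.0004
grasp_force: 0.0
```

Call:
play_rows(
  steps=[0,0,4,0,0,0,4,0,0,0,4,0,0,0,3,0,0,0,2,0,0,0,0,0,0,0,0,0],
)

```text
time: 23.4
tcp_pos: [0.5361, 0.0509, 0.0528]
eef_rot: [-180.0, -0.0, 13.3]
force: [0.4, -0.5, 1.0]
grip_width: 0.0004
grasp_force: 0.0
```

```bash
python3 - <<'E'
from h import *
B=mon(-.01,.045,.032)
go([*B[:2],.032],yaw=sense()['eef_rot'][2])
E
```

```text
t 23.4 tcp [0.5361 0.0509 0.0528] [-180.     -0.     13.29] F [ 0.4 -0.5  1. ] turn 0.0
cm [-0.12 -0.11  2.08]
```

Next I'll press step by step while watching the force.

Call:
play_rows(
  steps=[0,0,1,0,0,0,0.9,0,0,0,0.3,0,0,0,0.2,0,0,0,0.2,0,0,0,0,0,0,0,0,0],
)

```text
time: 24.1
tcp_pos: [0.5361, 0.0507, 0.0266]
eef_rot: [180.0, -0.0, 13.2]
force: [-0.9, 0.3, 3.6]
grip_width: 0.0006
grasp_force: 1.8
```

Call:
play_rows(
  steps=[0,0,0.1,0,0,0,0,0,0,0,0,0],
)

```text
time: 24.4
tcp_pos: [0.5362, 0.0506, 0.0263]
eef_rot: [180.0, -0.0, 13.2]
force: [-2.9, 0.1, 9.6]
grip_width: 0.0006
grasp_force: 4.8
```

Call:
play_rows(
  steps=[0,0,0.1,0,0,0,0,0,0,0,0,0],
)

```text
time: 24.7
tcp_pos: [0.5363, 0.0506, 0.0261]
eef_rot: [180.0, 0.0, 13.2]
force: [-7.2, -0.3, 16.3]
grip_width: 0.0006
grasp_force: 8.4
```

Call:
play_rows(
  steps=[0,0,-0.5,0,0,0,-1,0,0,0,-2,0,0,0,-4,0,0,0,-4,0,0,0,-4,0,0,0,-4,0,0,0,-3,0,0,0,0,0],
)

```text
time: 25.6
tcp_pos: [0.5389, 0.0505, 0.2554]
eef_rot: [179.8, -0.5, 13.2]
force: [0.1, 1.0, 0.8]
grip_width: 0.0005
grasp_force: 0.0
```

Call:
play_rows(
  steps=[-3,0,0,0,-3,3,0,0,-3,4,0,0,0,4,0,0,0,4,0,0,0,4,0,0,0,4,0,0,0,4,0,0,0,0,0,0,0,0,0,0],
)

```text
time: 26.6
tcp_pos: [0.5093, -0.2331, 0.2479]
eef_rot: [-179.9, 0.1, 13.1]
force: [-0.8, 1.2, 0.3]
grip_width: 0.0004
grasp_force: 0.0
```

```bash
python3 - <<'E'
from h import *
go()
s=snap('scene','e1.png');t=snap('top','e2.png')
b=lambda s,r:cv2.resize(cv2.cvtColor(s['img'],cv2.COLOR_RGB2BGR)[r[0]:r[1],r[2]:r[3]],(400,300),interpolation=cv2.INTER_AREA)
cv2.imwrite('pics/j6.png',np.hstack([b(s,(130,310,180,420)),b(t,(80,260,100,340))]))
E
```

```text
t 26.6 tcp [ 0.5093 -0.2331  0.2479] [-1.7988e+02  1.0000e-01  1.3100e+01] F [-0.8  1.2  0.3] turn -90.07
```

View pics/j6.png

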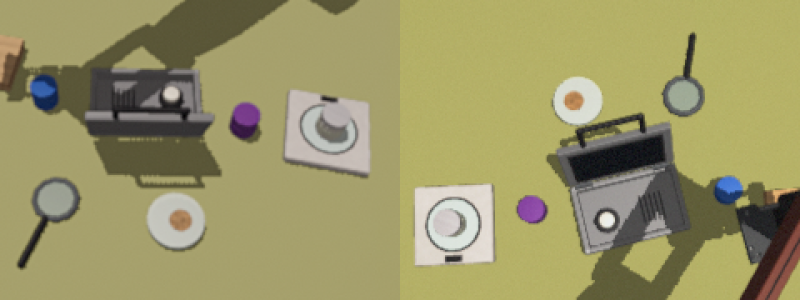

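The final view shows the jar upright inside the window (449,222), the lid standing open at (613,150), the button up at (606,220), and the dish, magnifier and slide case where they were.

```bash
python3 -c "
from bench import *
print(sign_off())"
```

```text
the job is handed in; nothing more can be done
None
```

Job handed in at about 27 s: the jar stands upright on the glass window, the screen was let go at about 109–110° (estimated from the arm pose and camera images), the power button was pressed to its stop and released, and the slide case, petri dish and magnifier look undisturbed in the images.

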